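Turn the lazy Susan until the salt shaker is at the front

ROBOT

A 7-joint arm with a two-finger parallel gripper is mounted at the origin on a cart in front of the work surface, level with it; the furniture and walls round the work are solid. World frame = base frame: x ahead of the robot, y to its left, z up, the work surface at z = 0. Lengths are in m, angles in rad, forces in N, time in s.
With the tool pointing down it reaches from about 0.425 to 0.875 m from the base axis. Payload 9.9 kg.
Tool frame: the origin (TCP) lies at the very end of the fingers, on their centre line; the grasp point (between the pads) lies 19 mm behind it; z points along the fingers, y is the line along which they close (so a half turn about z gives the same grasp; the last joint's range is limited). The gripper opens to 85 mm and grips with 20 to 120 N. Pads are 22 mm wide; open, the fingers measure 114 mm over their backs; the gripper's body (76 mm by 85 mm) begins 54 mm behind the grasp point. The pads swing forward as they close: fully open they stand 13 mm farther back than shut.
Start: joints at [1.168, 0.576, 0.025, 1.437, -0.015, 1.129, -0.057], TCP at [0.212, -0.641, 0.231] pointing down, gripper open.
Joint ranges: [-2.76, 2.76], [-0.34, 2.15], [-1.52, 1.57], [0.19, 2.46], [-1.09, 4.23], [0.17, 1.99], [-2.82, 2.82]. Speed limits (rad/s): [2.22, 2.22, 3.01, 3.01, 3.14, 3.14, 3.14].

INTERFACE

Orientations are given as [roll, pitch, yaw] about the fixed x, y, z axes, in that order (R = Rz(yaw) Ry(pitch) Rx(roll)).
In Python, from cell import status, read_camera, sign_off, spotter gives the robot as it stands.
- The arm moves only by the tool send_rows, never from a script. Its argument "moves" is a list of rows, each an object with "delta_pos": the shift along the tool's x, y, z in cm, a list of three; "turn": the turn about the tool's z in rad. In form: [{"delta_pos": [x, y, z], "turn": turn}, ...]. A call has 1 to 12 rows; each row shifts and turns the commanded pose from where the row before left it, along the tool's axes as they then stand; what a row does not reach is not made up. A row lasts 1/8 s, in which the tool goes at most 62.5 mm and 10.7 degrees, less where a joint would pass 70% of its speed; a pose out of reach is approached as far as the arm can. A call is refused whole if a number of a shift passes 6.25 or a number of a turn 0.188, either way. A call with a gripper value outside its range is refused whole. "gripper" is the closure, from -1 (fully open) to 1 (shut), set as the call begins (left out, the last holds). The fingers move at their own pace and stop on an object; the grip force is fixed at half the most. Time passes only in rows, so rows that do not move let the fingers close. It gives the time, the measured TCP pose, the force, the opening and the grip force at its end, in the units of the state.
- status.read_state(): the state, without advancing time (a new reading comes with each control period).
- read_camera(name): name is "scene" or "top" or "wrist"; returns a dict with "img" (384x512x3 uint8, red, green, blue), "fov_y" (degrees; the focal length in pixels is half the picture's height over the tangent of half this angle, whatever the lens; pixels are square), "cx", "cy" (the principal point, pixels), "dist_coeffs" ([k1, k2, p1, p2, k3] as OpenCV has them; the pictures are not rectified), "camera_from_world" (4x4, takes a point from world to camera coordinates). Camera axes: x right, y down, z forward; pixel columns grow to the right and rows downward; lengths in m; the calibration is good to about 2 mm. A picture is of the moment at which its call begins. There is no depth.
- sign_off(): hands the job in; it is judged then, once.
Trained networks look in the newest picture that a camera, given by its name, has taken for a name from the list of things; names that differ only in an ending like _2 or _b are one class to them, and where a whole thing is asked for, a point or a joint stands for the part that bears it (a point fixed in the world has none). Each returns a list of dicts, best first, with "confidence" (0 to 1); they miss things now and then, are a little off and sometimes report something else, mostly with a low value. They report only what shows in the picture. A call takes as long as a camera call. They do not tell look-alikes from the thing itself.
- spotter.spot_in(name, camera): "box" ([left, top, right, bottom] in pixels, round what is visible of it).
The state is a dict: "clock": time; "qpos": joint angles; "qd": joint speeds; "tau": joint torques, N m; "ee_pos": TCP position; "tcp_rot": TCP orientation; "ft_force": force on the tool from outside, world axes, zero at the start; "moment": the same for the moment, N m; "gripper_width": opening from 0.0 (shut) to 1.0 (fully open); "finger_force": force on a finger pad.
Only numpy, scipy, OpenCV 4.12 (cv2) and the standard library are available. Lean on these libraries where they do the work, as an engineer would, in place of code of your own. Each camera call takes 0.05 s, during which the arm holds its last target. There are 200 camera calls.

TASK

Turn the wooden lazy Susan by pushing the knobbed tabs of its rim round with the fingertips, until the small salt shaker with the grey domed cap stands at the very front, straight towards you (the counter's front edge), and leave it at rest there. Push gently: the shaker and the two spice jars ride along upright and are not touched, gripped or lifted, and the mug, the flask and the tea box stay where they are.

Things in the scene. Friction and masses are not known exactly. Their poses are not given: they have to be found in the camera images.
- foot: fixed round steel foot of the lazy Susan, 184 mm across, 20 mm high, held to the counter; the wooden tray turns on it. Origin on the turning axis at the counter's surface; axes always parallel to the world's (-x: front, towards the robot).
- turntable: wooden tray; origin on its axis, 20 mm above the counter, axes turn with it, z up. Radius 118 mm; floor 14 mm, lip 24 mm above origin. 6 tabs (middles 30, 90, .. 330 deg from its x axis) stick out of the rim, 24 mm wide, 20 mm thick, ending in an upright round knob 24 mm across, at radius 146 mm, top 42 mm above origin; free air between them for a shut finger. Turns either way, over a full turn; under 2 N at a tab; stops when not pushed.
- front_spot (a point): fixed point 52 mm in front of the turning axis (towards -x, the robot), 34 mm above the counter, where the middle of the salt shaker shall stand at the end
- shaker: the salt shaker: the shortest and slimmest-topped thing on the tray, clear glass with a grey domed cap, 44 mm across, 90 mm high; loose, about 100 g; stands about 52 mm from the turning axis in any of three places 120 degrees apart. Origin at the centre of its underside, z up.
- jar_a: spice jar with a straight red lid, 45 mm across, 108 mm high, loose, on the tray about 52 mm from the axis. Origin at the centre of its underside, z up.
- jar_b: spice jar with a straight green lid, 41 mm across, 108 mm high, loose, on the tray about 52 mm from the axis. Origin at the centre of its underside, z up.
- mug: bystander: white mug, 91 x 118 x 93 mm, on the counter left of the lazy Susan. Origin at the centre of its underside, z up.
- flask: bystander: tall drinking flask with a loop on its cap, 82 x 84 x 300 mm, on the counter right of the lazy Susan. Origin at the centre of its underside, z up.
- tea_box: bystander: tea carton, 69 x 139 x 71 mm, on the counter at the right, behind the flask. Origin at the centre of its underside, z up.
Not all that is in view belongs to the job. What is shaped like the shaker but purple is not meant.

How it is judged:
By the outcome, as a careful person would: the job done as asked, in the order asked, and still so for the second after the job is handed in, with the robot touching nothing.
It also fails if it takes over 72 s, if anything falls off the work surface, if the arm or the gripper's body presses on something with over 40 N, if the wrist force passes 120 N, or if a joint passes its speed limit or range.

## Working session

There is one attempt and no reset: what is moved stays moved. The work goes in short steps, Python scripts to look and compute and a tool call to move; the robot and the scene stay as the last step left them, time stands still between calls to the robot, and variables do not carry over. Pictures are saved under pics/ and viewed, at most 10 in all, crops included, and the job is handed in when it is done.

Besides the shell and the picture viewer there is one more tool, called after "Request:" as a command line: name --argument value ..., lists and objects as JSON in quotes. send_rows: Moves the arm, as the interface text tells. Its arguments: {"type":"object","properties":{"moves":{"type":"array"},"gripper":{"type":"number"}},"required":["moves"]}

```bash
mkdir -p pics; python3 - <<'E'
from cell import status, read_camera, spotter
import cv2,pickle,numpy as np
s=status.read_state();print(s)
for n in ("scene","top"):
    c=read_camera(n);pickle.dump(c,open(n+"0.pkl","wb"))
    cv2.imwrite(f"pics/{n}0.png",cv2.cvtColor(c["img"],cv2.COLOR_RGB2BGR))
    T=np.linalg.inv(c["camera_from_world"]);print(n,T[:3,3].round(3),T[:3,2].round(3),c["fov_y"],c["dist_coeffs"])
    for o in("shaker","jar_a","foot","turntable"):
        print(o,[(np.round(d["box"]),round(d["confidence"],2)) for d in spotter.spot_in(o,n)[:3]])
E
```

```text
{'clock': 0.0, 'qpos': array([ 1.16817963,  0.57649861,  0.02484911,  1.43791706, -0.0150156 ,
        1.12899413, -0.05649684]), 'qd': array([ 1.71039051e-03, -3.20544712e-05, -6.33638807e-04, -2.16232702e-04,
       -7.02896946e-04, -3.04759829e-04,  3.50935898e-05]), 'tau': array([ 7.15818023e-04, -7.65766382e+01,  2.25050725e+00, -2.85970134e+01,
        1.52878492e-02,  1.26959587e-02,  4.88029082e-05]), 'ee_pos': array([ 0.21143863, -0.64054989,  0.23046209]), 'tcp_rot': array([-3.13996169e+00,  7.30258055e-05,  3.18842995e-01]), 'ft_force': array([ 0.46417827,  0.13842851, -0.02065231]), 'moment': array([-0.0152764 , -0.00830221, -0.00180037]), 'finger_force': 0.0, 'gripper_width': 1.0027085846856043}
scene [-0.236  0.961  0.599] [ 0.58  -0.706 -0.406] 51.459937373243164 [-0.13468811  0.          0.          0.          0.        ]
shaker [(array([262., 160., 270., 185.]), 0.74), (array([290., 161., 306., 186.]), 0.66)]
jar_a [(array([235., 158., 246., 189.]), 0.86), (array([244., 163., 262., 196.]), 0.62)]
foot [(array([290., 144., 312., 173.]), 0.69)]
turntable [(array([206., 166., 302., 209.]), 0.71)]
top [ 0.346 -0.007  1.134] [ 0.182  0.007 -0.983] 57.13702882369731 [-0.03817152  0.          0.          0.          0.        ]
shaker [(array([272., 182., 288., 198.]), 0.66), (array([324., 192., 342., 207.]), 0.47)]
jar_a [(array([243., 186., 263., 206.]), 0.77), (array([255., 154., 265., 180.]), 0.51), (array([109., 207., 141., 245.]), 0.41)]
foot []
turntable [(array([214., 135., 316., 234.]), 0.97)]
```

```bash
python3 - <<'E'
import cv2
a=cv2.imread("pics/top0.png");cv2.imwrite("pics/top0c.png",cv2.resize(a[95:270,150:383],None,fx=3.4,fy=3.4,interpolation=cv2.INTER_CUBIC))
E
```

```text
(no output)
```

View pics/top0c.png

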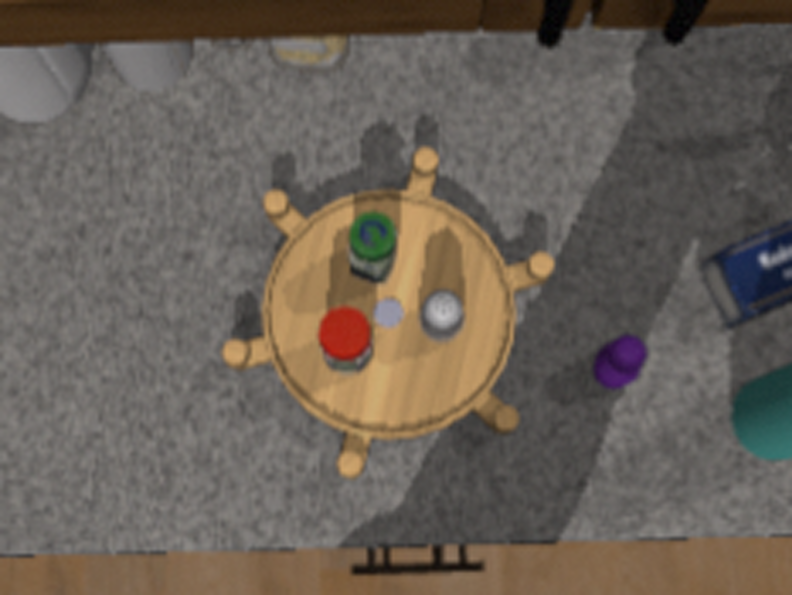

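View pics/scene0.png

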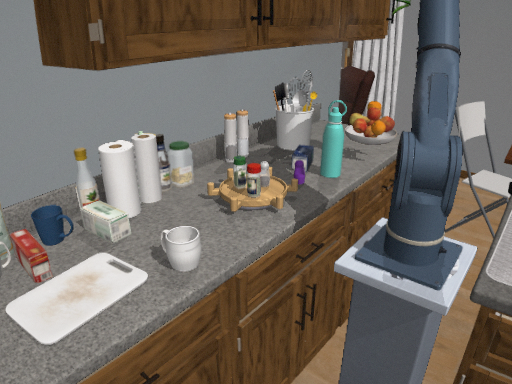

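View pics/top0.png

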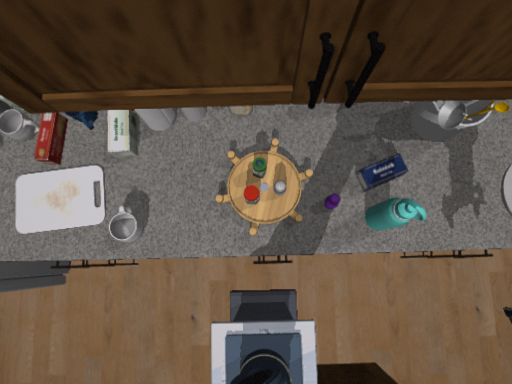

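The crop shows the grey-capped shaker right of the axis at crop pixel (442,312) and six knobs at (425,160), (277,203), (237,353), (350,462), (505,415) and (540,265). The purple look-alike stands off the tray at (620,362). The flask and tea box are farther right, and the mug is far left.

```bash
cat >h.py <<'E'
import numpy as np,cv2
def K(c):
    f=192/np.tan(np.radians(c["fov_y"]/2)); return np.array([[f,0,c["cx"]],[0,f,c["cy"]],[0,0,1]])
def plane(c,px,z):
    u=cv2.undistortPoints(np.array(px,float).reshape(-1,1,2),K(c),np.array(c["dist_coeffs"])).reshape(-1,2)
    T=np.linalg.inv(c["camera_from_world"]); d=np.c_[u,np.ones(len(u))]@T[:3,:3].T; o=T[:3,3]
    return (o+d*((z-o[2])/d[:,2])[:,None])[:,:2]
def proj(c,P):
    M=c["camera_from_world"]; return cv2.projectPoints(np.array(P,float).reshape(-1,3),cv2.Rodrigues(M[:3,:3])[0],M[:3,3],K(c),np.array(c["dist_coeffs"]))[0].reshape(-1,2)
E
python3 - <<'E'
from h import *;import pickle
from scipy.optimize import least_squares
c=pickle.load(open("top0.pkl","rb"))
f=lambda p:np.array(p)/3.4+[150,95]
k=plane(c,f([(425,160),(277,203),(237,353),(350,462),(505,415),(540,265)]),.062)
ph=np.radians(60)*np.arange(6)
g=lambda v:(v[:2]+.146*np.c_[np.cos(v[2]+ph),np.sin(v[2]+ph)]-k).ravel()
r=least_squares(g,[.6,0,-.2]);print("axis",r.x[:2],np.degrees(r.x[2]),"res mm",(r.fun*1e3).round(1))
for n,p,z in(("shaker",(442,307),.122),("red",(345,333),.142),("green",(373,236),.142),("purple",(628,350),.09),("edge",(400,548),0),("flask",(780,410),.2)):
    q=plane(c,f([p]),z)[0];d=q-r.x[:2];print(n,q.round(3),np.hypot(*d).round(3),np.degrees(np.arctan2(d[1],d[0])).round(1))
print(k.round(3))
E
```

```text
axis [ 0.56400495 -0.01789907] -15.17547249448854 res mm [ 1.1 -0.5  1.4  1.9  0.6  2.2 -1.7 -0.5 -2.6 -1.7  1.2 -1.4]
shaker [ 0.551 -0.063] 0.047 -105.8
red [0.527 0.02 ] 0.053 133.9
green [ 0.611 -0.005] 0.048 15.1
purple [ 0.514 -0.227] 0.215 -103.3
edge [ 0.348 -0.022] 0.216 -178.8
flask [ 0.446 -0.32 ] 0.325 -111.3
[[ 0.704 -0.056]
 [ 0.666  0.083]
 [ 0.526  0.121]
 [ 0.425  0.021]
 [ 0.463 -0.119]
 [ 0.6   -0.158]]
```

```bash
python3 - <<'E'
from h import *;import pickle
t=pickle.load(open("top0.pkl","rb"));s=pickle.load(open("scene0.pkl","rb"))
for z in(.3,.4,.5,.6,.7):
    x=plane(t,[(200,100)],z)[0,0]; print(z,x.round(3),proj(s,[(x,.6,z),(x,.3,z),(x,0,z),(x,-.3,z)]).round().tolist())
E
```

```text
0.3 0.742 [[40.0, 152.0], [138.0, 125.0], [210.0, 107.0], [263.0, 94.0]]
0.4 0.695 [[40.0, 115.0], [144.0, 93.0], [219.0, 79.0], [273.0, 69.0]]
0.5 0.647 [[40.0, 72.0], [151.0, 57.0], [228.0, 48.0], [283.0, 43.0]]
0.6 0.6 [[42.0, 24.0], [160.0, 17.0], [239.0, 15.0], [295.0, 15.0]]
0.7 0.552 [[46.0, -31.0], [170.0, -27.0], [251.0, -21.0], [307.0, -15.0]]
```

Request:
send_rows --moves '[{"delta_pos": [0,0,-4],"turn": 0.16},{"delta_pos": [0,0,-4],"turn": 0.159},{"delta_pos": [0,0,-4],"turn": 0},{"delta_pos": [0,0,-4],"turn": 0},{"delta_pos": [0,0,0],"turn": 0},{"delta_pos": [0,0,0],"turn": 0}]' --gripper 1

```text
clock: 1.25
ee_pos: [0.2115, -0.6408, 0.3907]
tcp_rot: [-3.141, 0.0, -0.0]
ft_force: [-0.1, -0.6, 0.0]
gripper_width: -0.002
finger_force: 0.0
```

Request:
send_rows --moves '[{"delta_pos": [2,-3,0],"turn": 0},{"delta_pos": [2.7,-4.2,0],"turn": 0},{"delta_pos": [2.7,-4.2,0],"turn": 0},{"delta_pos": [2.7,-4.2,0],"turn": 0},{"delta_pos": [2.7,-4.2,0],"turn": 0},{"delta_pos": [2.7,-4.2,0],"turn": 0},{"delta_pos": [2.7,-4.2,0],"turn": 0},{"delta_pos": [2.7,-4.2,0],"turn": 0},{"delta_pos": [2.7,-4.2,0],"turn": 0},{"delta_pos": [2.7,-4.2,0],"turn": 0},{"delta_pos": [2.7,-4.2,0],"turn": 0},{"delta_pos": [2.5,-4,0],"turn": 0}]'

```text
clock: 2.75
ee_pos: [0.5269, -0.1493, 0.39]
tcp_rot: [-3.141, 0.002, 0.0]
ft_force: [0.6, 0.2, -0.6]
gripper_width: 0.002
finger_force: 0.0
```

Request:
send_rows --moves '[{"delta_pos": [0,0,3],"turn": 0},{"delta_pos": [0,0,4],"turn": 0},{"delta_pos": [0,0,4],"turn": 0},{"delta_pos": [0,0,3],"turn": 0},{"delta_pos": [0,0,2],"turn": 0},{"delta_pos": [0,0,0],"turn": 0}]'

```text
clock: 3.5
ee_pos: [0.5251, -0.1507, 0.2291]
tcp_rot: [-3.14, 0.005, 0.0]
ft_force: [-0.0, 0.9, 0.3]
gripper_width: 0.003
finger_force: 0.0
```

```bash
python3 - <<'E'
from h import *
from cell import status, read_camera
s=status.read_state();print(s["ee_pos"],s["qpos"].round(2))
c=read_camera("scene");cv2.imwrite("pics/s1.png",cv2.cvtColor(c["img"],cv2.COLOR_RGB2BGR))
E
```

```text
[ 0.52506796 -0.15067077  0.22908441] [ 0.26  0.39 -0.1   1.78  0.04  0.98 -1.42]
```

View pics/s1.png

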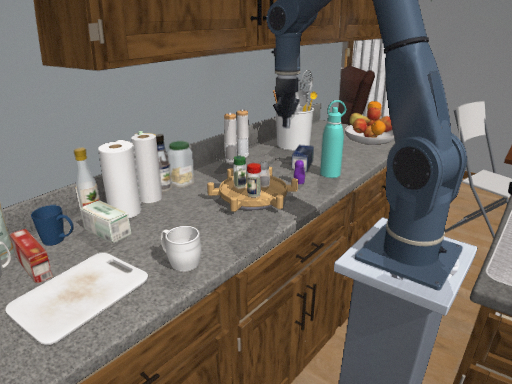

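The arm hovers right of the tray. The wrist is tall, so I will keep clear of the cabinets and make two short strokes on the near right side. First I lower the finger between two knobs.

Request:
send_rows --moves '[{"delta_pos": [0,0.2,3],"turn": 0},{"delta_pos": [0,0.2,4],"turn": 0},{"delta_pos": [0,0.1,4],"turn": 0},{"delta_pos": [0,0,3.4],"turn": 0},{"delta_pos": [0,0,2.5],"turn": 0},{"delta_pos": [0,0,1.5],"turn": 0},{"delta_pos": [0,0,0],"turn": 0},{"delta_pos": [0,0,0],"turn": 0}]'

```text
clock: 4.55
ee_pos: [0.5274, -0.1562, 0.0483]
tcp_rot: [3.141, -0.001, -0.0]
ft_force: [-0.6, -0.4, 0.4]
gripper_width: 0.004
finger_force: 0.0
```

```bash
python3 - <<'E'
import numpy as np
a=np.radians([-106,-116,-126,-136,-146,-156,-166])
for r in(.144,):print((np.array([.564,-.018])+r*np.c_[np.cos(a),np.sin(a)]).round(4).tolist())
E
```

```text
[[0.5243, -0.1564], [0.5009, -0.1474], [0.4794, -0.1345], [0.4604, -0.118], [0.4446, -0.0985], [0.4324, -0.0766], [0.4243, -0.0528]]
```

Request:
send_rows --moves '[{"delta_pos": [-1.3,-0.4,0.2],"turn": 0},{"delta_pos": [-1.2,-0.5,0.2],"turn": 0},{"delta_pos": [-0.7,-0.4,0],"turn": 0},{"delta_pos": [-0.5,-0.3,0],"turn": 0},{"delta_pos": [-0.5,-0.3,0],"turn": 0},{"delta_pos": [-0.5,-0.3,0],"turn": 0},{"delta_pos": [-0.5,-0.4,0],"turn": 0},{"delta_pos": [-0.5,-0.4,0],"turn": 0},{"delta_pos": [-0.5,-0.4,0],"turn": 0},{"delta_pos": [-0.4,-0.4,0],"turn": 0},{"delta_pos": [-0.2,-0.2,0],"turn": 0},{"delta_pos": [0,0,0],"turn": 0}]'

```text
clock: 6.05
ee_pos: [0.4581, -0.116, 0.0432]
tcp_rot: [-3.142, 0.001, -0.0]
ft_force: [-0.1, -0.4, 0.8]
gripper_width: 0.002
finger_force: 0.0
```

```bash
python3 - <<'E'
from h import *
from cell import status, read_camera
c=read_camera("top");cv2.imwrite("pics/t1.png",cv2.resize(cv2.cvtColor(c["img"],cv2.COLOR_RGB2BGR)[95:270,150:383],None,fx=3.4,fy=3.4,interpolation=cv2.INTER_CUBIC))
E
```

```text
(no output)
```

View pics/t1.png

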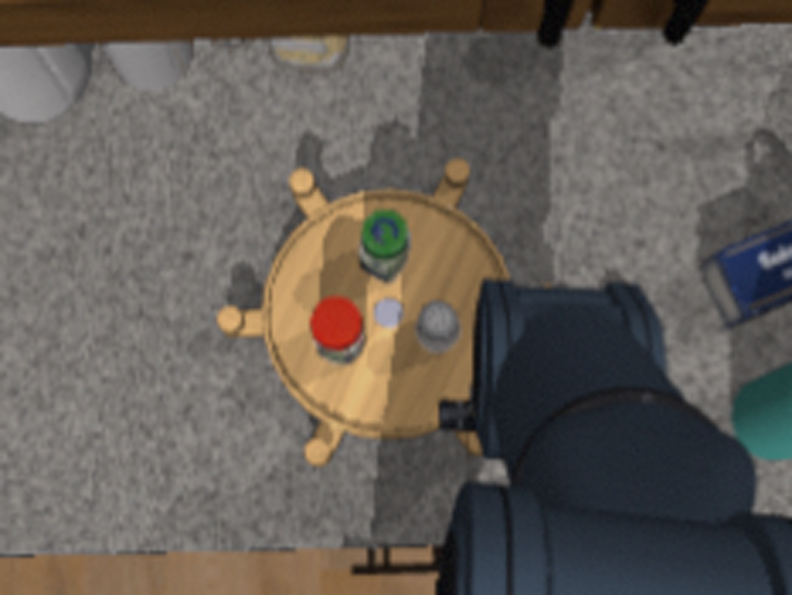

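The tray has turned about 13° clockwise, with knobs now at (230,320) and (318,453). All three containers are upright, so I continue the stroke.

Request:
send_rows --moves '[{"delta_pos": [-0.2,-0.2,0],"turn": 0},{"delta_pos": [-0.4,-0.5,0],"turn": 0},{"delta_pos": [-0.4,-0.6,0],"turn": 0},{"delta_pos": [-0.4,-0.6,0],"turn": 0},{"delta_pos": [-0.4,-0.6,0],"turn": 0},{"delta_pos": [-0.3,-0.6,0],"turn": 0},{"delta_pos": [-0.3,-0.6,0],"turn": 0},{"delta_pos": [-0.3,-0.6,0],"turn": 0},{"delta_pos": [-0.2,-0.6,0],"turn": 0},{"delta_pos": [-0.2,-0.5,0],"turn": 0},{"delta_pos": [-0.1,-0.3,0],"turn": 0},{"delta_pos": [0,0,0],"turn": 0}]'

```text
clock: 7.6
ee_pos: [0.4264, -0.0588, 0.0433]
tcp_rot: [-3.142, 0.0, 0.0]
ft_force: [-0.1, -0.3, -0.5]
gripper_width: -0.001
finger_force: 0.0
```

Request:
send_rows --moves '[{"delta_pos": [0.3,0.6,0],"turn": 0},{"delta_pos": [0.2,0.5,-2],"turn": 0},{"delta_pos": [0,0.5,-4],"turn": 0},{"delta_pos": [0.5,2,-2],"turn": 0},{"delta_pos": [1,2,0],"turn": 0},{"delta_pos": [1.5,2,0],"turn": 0},{"delta_pos": [2.5,1.5,0],"turn": 0},{"delta_pos": [3,0.8,0],"turn": 0},{"delta_pos": [3,0.5,0],"turn": 0},{"delta_pos": [2,0,0],"turn": 0},{"delta_pos": [0,0,0],"turn": 0}]'

```text
clock: 8.98
ee_pos: [0.5676, -0.1635, 0.1229]
tcp_rot: [-3.141, -0.0, -0.0]
ft_force: [-0.5, -0.2, 0.1]
gripper_width: -0.001
finger_force: 0.0
```

```bash
python3 - <<'E'
from h import *
from cell import status, read_camera
import pickle
print(status.read_state()["ee_pos"])
c=read_camera("top");pickle.dump(c,open("t2.pkl","wb"));cv2.imwrite("pics/t2.png",cv2.resize(cv2.cvtColor(c["img"],cv2.COLOR_RGB2BGR)[95:270,150:383],None,fx=3.4,fy=3.4,interpolation=cv2.INTER_CUBIC))
E
```

```text
[ 0.56757247 -0.16353475  0.12288973]
```

View pics/t2.png

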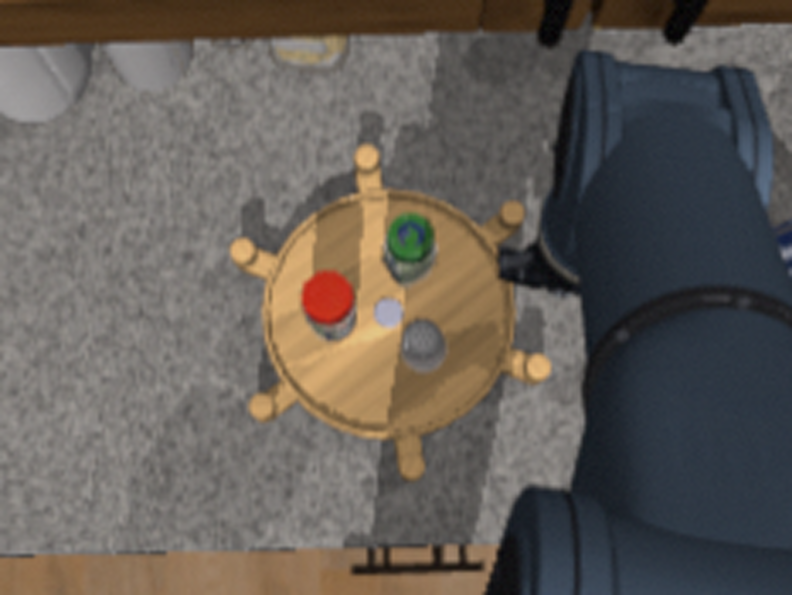

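All six knobs are in view, at (366,157), (243,250), (263,407), (411,465), (538,368) and (511,213). The shaker's cap is at (424,342).

```bash
cat >>h.py <<'E'
from scipy.optimize import least_squares
def fit(c,px,guess):
    k=plane(c,np.array(px)/3.4+[150,95],.062); ph=np.radians(60)*np.arange(6)
    g=lambda v:(v[:2]+.146*np.c_[np.cos(v[2]+ph),np.sin(v[2]+ph)]-k).ravel()
    r=least_squares(g,[.564,-.018,guess]); return r.x[:2],np.degrees(r.x[2]),np.abs(r.fun).max()
def cap(c,p,ax,z=.122):
    d=plane(c,[np.array(p)/3.4+[150,95]],z)[0]-ax; return np.hypot(*d),np.degrees(np.arctan2(d[1],d[0]))
E
python3 - <<'E'
from h import *;import pickle
c=pickle.load(open("t2.pkl","rb"))
r=fit(c,[(366,157),(243,250),(263,407),(411,465),(538,368),(511,213)],0);print(r)
print(cap(c,(424,338),r[0]),cap(c,(328,298),r[0],.142),cap(c,(411,238),r[0],.142))
a=np.radians([-90,-105,-115,-125,-135,-145,-150,-155])
print((np.array([.564,-.018])+.144*np.c_[np.cos(a),np.sin(a)]).round(4).tolist())
E
```

```text
(array([ 0.56373529, -0.01756817]), np.float64(6.5628179512973706), np.float64(0.0019584781356760117))
(np.float64(0.04873220111885771), np.float64(-143.47205976392297)) (np.float64(0.05210562465315234), np.float64(96.72178129800918)) (np.float64(0.04856868458458592), np.float64(-24.424155834874227))
[[0.564, -0.162], [0.5267, -0.1571], [0.5031, -0.1485], [0.4814, -0.136], [0.4622, -0.1198], [0.446, -0.1006], [0.4393, -0.09], [0.4335, -0.0789]]
```

The residuals are under 2 mm. The shaker is at -143.6°, so 36.4° remains; the finger's end angle should be about -140°. I'll push most of the way, look, then finish.

Request:
send_rows --moves '[{"delta_pos": [0,0,2],"turn": 0},{"delta_pos": [0,0,2.5],"turn": 0},{"delta_pos": [0,0,2],"turn": 0},{"delta_pos": [0,0,1.5],"turn": 0},{"delta_pos": [-0.8,0,0],"turn": 0},{"delta_pos": [-0.8,-0.1,0],"turn": 0},{"delta_pos": [-0.6,-0.1,0],"turn": 0},{"delta_pos": [-0.6,-0.2,0],"turn": 0},{"delta_pos": [-0.6,-0.2,0],"turn": 0},{"delta_pos": [-0.6,-0.2,0],"turn": 0},{"delta_pos": [-0.6,-0.2,0],"turn": 0},{"delta_pos": [-0.6,-0.2,0],"turn": 0}]'

```text
clock: 10.52
ee_pos: [0.5146, -0.1507, 0.0434]
tcp_rot: [-3.141, -0.001, 0.0]
ft_force: [1.8, 0.6, -1.1]
gripper_width: 0.003
finger_force: 0.7
```

Request:
send_rows --moves '[{"delta_pos": [-0.6,-0.2,0],"turn": 0},{"delta_pos": [-0.6,-0.3,0],"turn": 0},{"delta_pos": [-0.6,-0.3,0],"turn": 0},{"delta_pos": [-0.6,-0.3,0],"turn": 0},{"delta_pos": [-0.5,-0.3,0],"turn": 0},{"delta_pos": [-0.5,-0.4,0],"turn": 0},{"delta_pos": [-0.5,-0.4,0],"turn": 0},{"delta_pos": [-0.5,-0.4,0],"turn": 0},{"delta_pos": [-0.3,-0.2,0],"turn": 0},{"delta_pos": [0,0,0],"turn": 0}]'

```text
clock: 11.78
ee_pos: [0.4671, -0.1229, 0.0433]
tcp_rot: [-3.142, 0.001, -0.0]
ft_force: [0.7, -0.6, -0.9]
gripper_width: 0.0
finger_force: 0.0
```

```bash
python3 - <<'E'
from h import *
from cell import status, read_camera
import pickle
print(status.read_state()["ee_pos"])
c=read_camera("top");pickle.dump(c,open("t3.pkl","wb"));cv2.imwrite("pics/t3.png",cv2.resize(cv2.cvtColor(c["img"],cv2.COLOR_RGB2BGR)[95:270,150:383],None,fx=3.4,fy=3.4,interpolation=cv2.INTER_CUBIC))
E
```

```text
[ 0.46708783 -0.12292308  0.0432692 ]
```

View pics/t3.png

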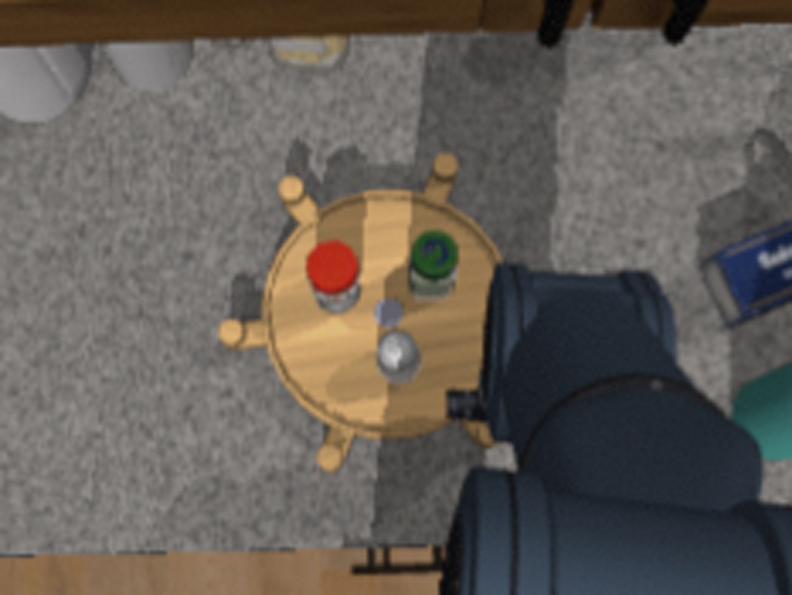

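The shaker's cap is at (399,352), nearly at the front, and four knobs are visible at (445,164), (291,188), (231,333) and (330,457).

```bash
python3 - <<'E'
from h import *;import pickle
c=pickle.load(open("t3.pkl","rb"));ax=np.array([.5638,-.0177])
k=plane(c,np.array([(445,164),(291,188),(231,333),(330,457)])/3.4+[150,95],.062)-ax
print(np.degrees(np.arctan2(k[:,1],k[:,0])),np.hypot(*k.T))
print(cap(c,(399,350),ax),cap(c,(333,266),ax,.142),cap(c,(434,256),ax,.142))
E
```

```text
[-22.59770868  36.95209093  97.57724717 157.25895998] [0.14686806 0.14577473 0.14542781 0.14543664]
(np.float64(0.04957034254341145), np.float64(-171.70267076088095)) (np.float64(0.051773848893905294), np.float64(65.44891727372567)) (np.float64(0.04789624770391912), np.float64(-54.50417543591801))
```

Request:
send_rows --moves '[{"delta_pos": [-0.2,-0.15,0],"turn": 0},{"delta_pos": [-0.3,-0.3,0],"turn": 0},{"delta_pos": [-0.3,-0.3,0],"turn": 0},{"delta_pos": [-0.3,-0.25,0],"turn": 0},{"delta_pos": [-0.2,-0.2,0],"turn": 0},{"delta_pos": [-0.05,-0.05,0],"turn": 0},{"delta_pos": [0,0,0],"turn": 0}]'

```text
clock: 12.7
ee_pos: [0.454, -0.1105, 0.0433]
tcp_rot: [-3.142, 0.0, -0.0]
ft_force: [1.3, -0.3, 0.2]
gripper_width: 0.004
finger_force: 0.1
```

```bash
python3 - <<'E'
from h import *
from cell import status, read_camera
import pickle
print(status.read_state()["ee_pos"])
c=read_camera("top");pickle.dump(c,open("t4.pkl","wb"));cv2.imwrite("pics/t4.png",cv2.resize(cv2.cvtColor(c["img"],cv2.COLOR_RGB2BGR)[95:270,150:383],None,fx=3.4,fy=3.4,interpolation=cv2.INTER_CUBIC))
E
```

```text
[ 0.45398051 -0.11052989  0.04326136]
```

View pics/t4.png

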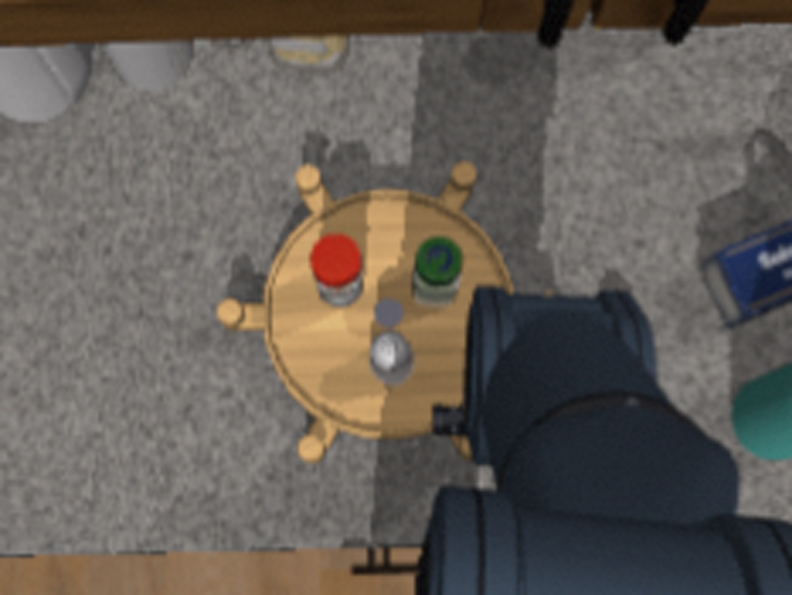

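The shaker's cap is now at (391,351), directly in front of the hub at (389,312). Knobs are at (463,174), (308,178), (231,313) and (312,447).

```bash
python3 - <<'E'
from h import *;import pickle
c=pickle.load(open("t4.pkl","rb"));ax=np.array([.5638,-.0177])
k=plane(c,np.array([(463,174),(308,178),(231,313),(312,447)])/3.4+[150,95],.062)-ax
print(np.degrees(np.arctan2(k[:,1],k[:,0])),np.hypot(*k.T))
print(cap(c,(391,350),ax),cap(c,(336,260),ax,.142),cap(c,(438,260),ax,.142))
E
```

```text
[-30.14719454  29.67725263  90.24146552 149.96858893] [0.14499662 0.14470435 0.14407425 0.14413975]
(np.float64(0.04886399583161215), np.float64(-179.63182163348185)) (np.float64(0.05183103187672579), np.float64(59.01610222386378)) (np.float64(0.048714728055640186), np.float64(-60.18831429015513))
```

The shaker is at 180° to within about 0.5°. Now I retreat away from the knob and lift clear.

Request:
send_rows --moves '[{"delta_pos": [0.5,0.5,0],"turn": 0},{"delta_pos": [0.8,0.8,0],"turn": 0},{"delta_pos": [0.3,0.3,-2],"turn": 0},{"delta_pos": [0,0,-4],"turn": 0},{"delta_pos": [0,0,-4],"turn": 0},{"delta_pos": [0,0,-4],"turn": 0},{"delta_pos": [0,0,-2],"turn": 0},{"delta_pos": [0,0,0],"turn": 0},{"delta_pos": [0,0,0],"turn": 0}]'

```text
clock: 13.88
ee_pos: [0.4699, -0.1268, 0.2026]
tcp_rot: [-3.141, 0.001, -0.001]
ft_force: [-0.3, -0.3, -0.5]
gripper_width: 0.002
finger_force: 0.0
```

```bash
python3 - <<'E'
from h import *
from cell import status, read_camera
import pickle
c=read_camera("top")["img"];d=pickle.load(open("t4.pkl","rb"))["img"]
print(np.abs(c[140:235,212:275].astype(int)-d[140:235,212:275]).mean((0,2)).round(0))
cv2.imwrite("pics/t5.png",cv2.resize(cv2.cvtColor(c,cv2.COLOR_RGB2BGR)[95:270,150:383],None,fx=3.4,fy=3.4,interpolation=cv2.INTER_CUBIC))
E
```

```text
[2. 2. 3. 2. 3. 2. 2. 2. 2. 2. 2. 2. 2. 2. 2. 2. 2. 2. 2. 3. 3. 2. 2. 3.
 2. 3. 3. 3. 3. 3. 3. 3. 3. 3. 3. 3. 3. 3. 3. 3. 3. 3. 3. 3. 3. 3. 3. 3.
 3. 3. 4. 4. 4. 5. 5. 5. 6. 5. 4. 3. 3. 3. 3.]
```

View pics/t5.png

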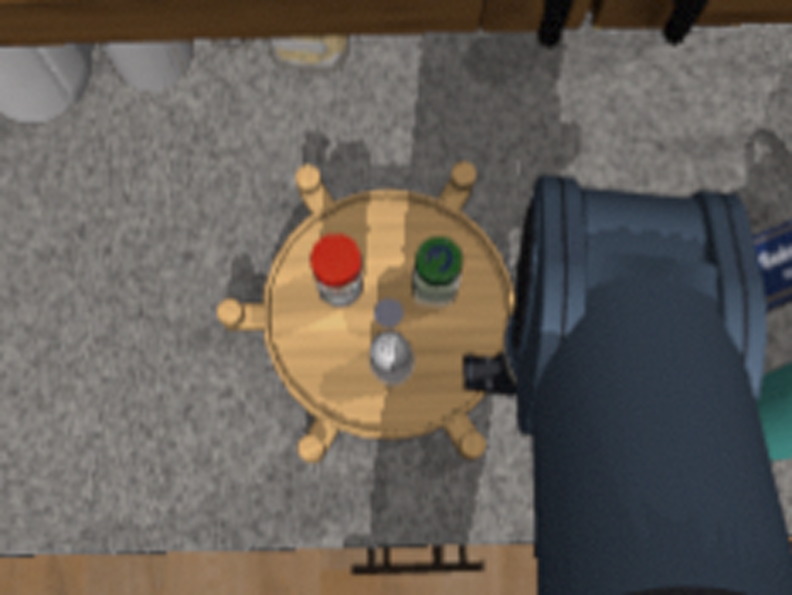

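The tray has not moved. The shaker stands at the front, with its cap at (391,352), and the arm is clear.

```bash
python3 -c "
from cell import sign_off
print(sign_off())"
```

```text
the job is handed in; nothing more can be done
None
```

I turned the lazy Susan about 75° clockwise in two gentle pushes; by the camera, the salt shaker is at rest within about 0.5° of straight to the front, the arm touches nothing, and the job was handed in at about 14 s.

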